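# Refill the laundry tablet caddy with a scoop

## Robot

A 7-joint arm with a two-finger parallel gripper is mounted at the origin on a cart in front of the work surface, level with it; the furniture and walls round the work are solid. World frame = base frame: x ahead of the robot, y to its left, z up, the work surface at z = 0. Lengths are in m, angles in rad, forces in N, time in s.
With the tool pointing down it reaches from about 0.425 to 0.925 m from the base axis. Payload 6.8 kg.
Tool frame: the origin (TCP) lies at the very end of the fingers, on their centre line; the grasp point (between the pads) lies 19 mm behind it; z points along the fingers, y is the line along which they close (so a half turn about z gives the same grasp; the last joint's range is limited). The gripper opens to 85 mm and grips with 20 to 120 N. Pads are 22 mm wide; open, the fingers measure 114 mm over their backs; the gripper's body (76 mm by 85 mm) begins 54 mm behind the grasp point. The pads swing forward as they close: fully open they stand 13 mm farther back than shut.
Start: joints at [1.007, 0.477, 0.022, 1.555, -0.011, 1.109, -0.083], TCP at [0.297, -0.606, 0.231] pointing down, gripper open.
Joint ranges: [-2.96, 2.96], [-0.34, 2.1], [-1.41, 1.46], [0.24, 2.44], [-1.37, 4.51], [0.17, 1.92], [-2.96, 2.96]. Speed limits (rad/s): [2.39, 2.39, 3.14, 3.14, 3.14, 3.14, 3.14].

## Interface

Orientations are given as a unit quaternion [w, x, y, z].
In Python, from station import monitor, eyes, bot gives the robot as it stands.
- The arm moves only by the tool tcp_steps, called after "Request:" as a command line: name --argument value ..., lists and objects as JSON in quotes. Schema: {"type":"object","properties":{"offsets":{"type":"array","items":{"type":"array","prefixItems":[{"type":"array","items":{"type":"number"},"minItems":3,"maxItems":3},{"type":"number"},{"type":"number"}],"minItems":3,"maxItems":3},"minItems":1,"maxItems":20},"grip_force":{"type":"number"},"only":{"type":"string"},"quiet":{"type":"boolean"},"lines":{"type":"string"}},"required":["offsets"],"additionalProperties":false}. offsets is a list of rows, 1 to 20 of them, each written [[dx, dy, dz], turn, opening]: dx, dy, dz in shares of the most that a row can go, 1 being 50 mm, then a turn about the tool's z in shares of 4 rad (1.0 is 4 rad), then the opening from 0.0 (shut) to 1.0 (fully open); each row shifts and turns the commanded pose from where the row before left it, along the tool's axes as they then stand; what a row does not reach is not made up. A row lasts 1/10 s, in which the tool goes at most 0.05 m and 0.15 rad, less where a joint would pass 70% of its speed; a pose out of reach is approached as far as the arm can. The fingers move at their own pace and stop on an object; grip_force is the grip in N (left out, the last holds). Time passes only in rows, so rows that do not move let the fingers close. The tool returns the time, the measured TCP pose, the force, the opening and the grip force at its end. only (a regular expression) keeps the lines of the reply that match it, lines (a string "A,B") keeps lines A to B, and quiet returns only ok. A shift or turn number past 1, either way, is cut back to 1. Input that does not fit is refused with a message, and nothing moves.
- monitor.get_obs(): the state, without advancing time (a new reading comes with each control period).
- eyes.read_camera(name): name is "scene" or "top"; returns the picture (384x512x3 uint8, blue, green, red); there is no depth.
- eyes.camera_info(name): a dict with "vertical_fov" (degrees; the focal length in pixels is half the picture's height over the tangent of half this angle, whatever the lens; pixels are square), "cx", "cy" (the principal point, pixels), "k1" (the pictures are not rectified: a ray, as slopes to the right and down, at radius r is drawn at 1 + k1 r^2 times it, then the intrinsics apply), "view" (4x4, takes a point from world to camera coordinates). Camera axes: x right, y up, looking along -z (the intrinsics and any distortion apply to the point x, -y, -z); pixel columns grow to the right and rows downward; lengths in m; the calibration is good to about 2 mm. A picture is of the moment at which its call begins. camera_info takes no time and is no camera call.
- bot.hand_in(): hands the job in; it is judged then, once.
The state is a dict: "t": time; "q": joint angles; "joint_vel": joint speeds; "joint_torque": joint torques, N m; "eef_pos": TCP position; "tool_rot": TCP orientation; "contact_force": force on the tool from outside, world axes, zero at the start; "torque": the same for the moment, N m; "gripper_width": opening from 0.0 (shut) to 1.0 (fully open); "grasp_force": force on a finger pad.
Only numpy, scipy, OpenCV 4.12 (cv2) and the standard library are available. Lean on these libraries where they do the work, as an engineer would, in place of code of your own. Each camera call takes 0.05 s, during which the arm holds its last target. There are 200 camera calls.

## Task

Use the steel scoop to take detergent tablets from the shallow grey tray and tip them into the white caddy whose lid stands open: at least three must end up in it. Keep your fingers off the tablets, spill none on the worktop (the rest stay in the tray) and leave the brush, polish tin and dropper bottle where they are; then set the scoop down the right way up on the worktop and shut the caddy's lid.

Things in the scene. Friction and masses are not known exactly. Their poses are not given: they have to be found in the camera images.
- scoop: steel scoop, 110 g, standing flat, handle to the robot. Origin under the bowl's middle; x to the open lip, y across, z up. Bowl 84 mm long (x -42 to 42), 88 mm wide outside, floor 2.5 mm (1.2 at the lip), walls 36 mm high at the closed back sloping to the floor before the 68 mm wide lip. Handle 18 mm wide (y, flat sides), 24 mm deep, rises backwards at 50 degrees to its end at x -119, z 112 mm
- scoop_grip (a point): middle of the scoop's handle where it is best gripped across its 18 mm width, at x -93, z +81 mm in the scoop's frame, 40 mm short of the handle's end; axes as the scoop's
- scoop_lip (a point): middle of the scoop's front edge, underside, 42 mm ahead of its origin
- tray: shallow grey plastic tray, fixed, 55 mm high, rim 249 x 141 mm. Origin at the centre of its underside; x along its length (away from the robot at yaw 0), y across. Inside floor x -110 to 110, y -57 to 57 mm, 5 mm thick, corners of 15 mm radius; walls flare out 8 mm to the rim. The tablets lie in one layer in the half at +x; the 100 mm at the -x end are empty, room for the bowl
- tray_in (a point): centre of the tray's inside floor, 5 mm above the tray's origin; axes as the tray's
- caddy: white enamelled steel tin with dark rim, fixed, 113 mm high, 160 mm wide (y), 148 mm deep (x). Origin on the worktop under the hinge line at its back; x points away from the robot at yaw 0, so the tin lies at x -152 to -4 mm. The room wall is close behind (about 0.8 m ahead of the robot): tip the scoop from the side rather than lean the wrist over the back
- caddy_in (a point): centre of the caddy's inside floor, 78 mm in front of its origin (-x), 4 mm above the worktop; axes as the caddy's. Inside 140 mm (x) x 154 mm (y), walls 3 mm thick, rim 109 mm above this point
- caddy_mid (a point): middle of the space inside the caddy, 30 mm above caddy_in; a tablet lying in the caddy is within 91 mm of it, one outside is not
- caddy_lid (a joint): hinge of the caddy's lid (rad): 0 shut, 1.85 fully open, leaning back. The lid, 160 g, swings freely with some damping: past upright it stays leaning open; pulled forward to below about 1.5 it falls shut by itself
- lid_tab (a point): rolled finger tab in the middle of the lid's free edge, 46 mm wide, 8 mm thick, 174 mm from the hinge line; with the lid open it is its highest point, about 290 mm above the worktop, and free behind
- lid_hinge (a point): middle of the lid's hinge line, 115 mm above the worktop; its axes turn with the lid
- tablet_1: pressed white detergent tablet, round, slightly domed, 32 mm across, 20 mm thick, 20 g, edges bevelled from 3 mm off mid-height, smooth (friction on scoop and tray about 0.35); origin at its centre (10 mm above what it lies flat on), z its round axis
- tablet_2: pressed white detergent tablet, round, slightly domed, 32 mm across, 20 mm thick, 20 g, edges bevelled from 3 mm off mid-height, smooth (friction on scoop and tray about 0.35); origin at its centre (10 mm above what it lies flat on), z its round axis
- tablet_3: pressed white detergent tablet, round, slightly domed, 32 mm across, 20 mm thick, 20 g, edges bevelled from 3 mm off mid-height, smooth (friction on scoop and tray about 0.35); origin at its centre (10 mm above what it lies flat on), z its round axis
- tablet_4: pressed white detergent tablet, round, slightly domed, 32 mm across, 20 mm thick, 20 g, edges bevelled from 3 mm off mid-height, smooth (friction on scoop and tray about 0.35); origin at its centre (10 mm above what it lies flat on), z its round axis
- tablet_5: pressed white detergent tablet, round, slightly domed, 32 mm across, 20 mm thick, 20 g, edges bevelled from 3 mm off mid-height, smooth (friction on scoop and tray about 0.35); origin at its centre (10 mm above what it lies flat on), z its round axis
- tablet_6: pressed white detergent tablet, round, slightly domed, 32 mm across, 20 mm thick, 20 g, edges bevelled from 3 mm off mid-height, smooth (friction on scoop and tray about 0.35); origin at its centre (10 mm above what it lies flat on), z its round axis
- tablet_7: pressed white detergent tablet, round, slightly domed, 32 mm across, 20 mm thick, 20 g, edges bevelled from 3 mm off mid-height, smooth (friction on scoop and tray about 0.35); origin at its centre (10 mm above what it lies flat on), z its round axis
- tablet_8: pressed white detergent tablet, round, slightly domed, 32 mm across, 20 mm thick, 20 g, edges bevelled from 3 mm off mid-height, smooth (friction on scoop and tray about 0.35); origin at its centre (10 mm above what it lies flat on), z its round axis
- scrub_brush: wooden scrubbing brush, bystander, 150 x 57 x 43 mm, origin at the centre of its underside
- polish_tin: round polish tin, bystander, 65 mm across, 29 mm high, origin at the centre of its underside
- stain_dropper: small brown dropper bottle, bystander, 33 mm across, 102 mm high, origin at the centre of its underside
Not all that is in view belongs to the job. Of the things that look like the scoop, the larger one is meant.

How it is judged:
On the way:
1. at least three tablets are inside the caddy (((distance between each of tablet_1, tablet_2 and caddy_mid below 0.091 m and distance between any of tablet_3, tablet_4, tablet_5, tablet_6, tablet_7, tablet_8 and caddy_mid below 0.091 m) or (distance between each of tablet_1, tablet_3 and caddy_mid below 0.091 m and distance between any of tablet_4, tablet_5, tablet_6, tablet_7, tablet_8 and caddy_mid below 0.091 m) or (distance between each of tablet_1, tablet_4 and caddy_mid below 0.091 m and distance between any of tablet_5, tablet_6, tablet_7, tablet_8 and caddy_mid below 0.091 m) or (distance between each of tablet_1, tablet_5 and caddy_mid below 0.091 m and distance between any of tablet_6, tablet_7, tablet_8 and caddy_mid below 0.091 m) or (distance between each of tablet_1, tablet_6 and caddy_mid below 0.091 m and distance between any of tablet_7, tablet_8 and caddy_mid below 0.091 m) or (distance between each of tablet_1, tablet_7 and caddy_mid below 0.091 m and distance between tablet_8 and caddy_mid below 0.091 m) or (distance between each of tablet_2, tablet_3 and caddy_mid below 0.091 m and distance between any of tablet_4, tablet_5, tablet_6, tablet_7, tablet_8 and caddy_mid below 0.091 m) or (distance between each of tablet_2, tablet_4 and caddy_mid below 0.091 m and distance between any of tablet_5, tablet_6, tablet_7, tablet_8 and caddy_mid below 0.091 m) or (distance between each of tablet_2, tablet_5 and caddy_mid below 0.091 m and distance between any of tablet_6, tablet_7, tablet_8 and caddy_mid below 0.091 m) or (distance between each of tablet_2, tablet_6 and caddy_mid below 0.091 m and distance between any of tablet_7, tablet_8 and caddy_mid below 0.091 m) or (distance between each of tablet_2, tablet_7 and caddy_mid below 0.091 m and distance between tablet_8 and caddy_mid below 0.091 m) or (distance between each of tablet_3, tablet_4 and caddy_mid below 0.091 m and distance between any of tablet_5, tablet_6, tablet_7, tablet_8 and caddy_mid below 0.091 m) or (distance between each of tablet_3, tablet_5 and caddy_mid below 0.091 m and distance between any of tablet_6, tablet_7, tablet_8 and caddy_mid below 0.091 m) or (distance between each of tablet_3, tablet_6 and caddy_mid below 0.091 m and distance between any of tablet_7, tablet_8 and caddy_mid below 0.091 m) or (distance between each of tablet_3, tablet_7 and caddy_mid below 0.091 m and distance between tablet_8 and caddy_mid below 0.091 m) or (distance between each of tablet_4, tablet_5 and caddy_mid below 0.091 m and distance between any of tablet_6, tablet_7, tablet_8 and caddy_mid below 0.091 m) or (distance between each of tablet_4, tablet_6 and caddy_mid below 0.091 m and distance between any of tablet_7, tablet_8 and caddy_mid below 0.091 m) or (distance between each of tablet_4, tablet_7 and caddy_mid below 0.091 m and distance between tablet_8 and caddy_mid below 0.091 m) or (distance between each of tablet_5, tablet_6 and caddy_mid below 0.091 m and distance between any of tablet_7, tablet_8 and caddy_mid below 0.091 m) or (distance between each of tablet_5, tablet_7 and caddy_mid below 0.091 m and distance between tablet_8 and caddy_mid below 0.091 m) or (distance between each of tablet_6, tablet_7 and caddy_mid below 0.091 m and distance between tablet_8 and caddy_mid below 0.091 m))), for 0.2 s.
At the end, for the whole second after the job is handed in: At least three tablets lie inside the caddy and every other tablet inside the caddy or the tray (below the rims); the caddy's lid is shut (within 0.06 rad); the scoop stands free on the worktop itself, right way up (within 0.15 rad), at rest (((distance between each of tablet_1, tablet_2 and caddy_mid below 0.091 m and distance between any of tablet_3, tablet_4, tablet_5, tablet_6, tablet_7, tablet_8 and caddy_mid below 0.091 m) or (distance between each of tablet_1, tablet_3 and caddy_mid below 0.091 m and distance between any of tablet_4, tablet_5, tablet_6, tablet_7, tablet_8 and caddy_mid below 0.091 m) or (distance between each of tablet_1, tablet_4 and caddy_mid below 0.091 m and distance between any of tablet_5, tablet_6, tablet_7, tablet_8 and caddy_mid below 0.091 m) or (distance between each of tablet_1, tablet_5 and caddy_mid below 0.091 m and distance between any of tablet_6, tablet_7, tablet_8 and caddy_mid below 0.091 m) or (distance between each of tablet_1, tablet_6 and caddy_mid below 0.091 m and distance between any of tablet_7, tablet_8 and caddy_mid below 0.091 m) or (distance between each of tablet_1, tablet_7 and caddy_mid below 0.091 m and distance between tablet_8 and caddy_mid below 0.091 m) or (distance between each of tablet_2, tablet_3 and caddy_mid below 0.091 m and distance between any of tablet_4, tablet_5, tablet_6, tablet_7, tablet_8 and caddy_mid below 0.091 m) or (distance between each of tablet_2, tablet_4 and caddy_mid below 0.091 m and distance between any of tablet_5, tablet_6, tablet_7, tablet_8 and caddy_mid below 0.091 m) or (distance between each of tablet_2, tablet_5 and caddy_mid below 0.091 m and distance between any of tablet_6, tablet_7, tablet_8 and caddy_mid below 0.091 m) or (distance between each of tablet_2, tablet_6 and caddy_mid below 0.091 m and distance between any of tablet_7, tablet_8 and caddy_mid below 0.091 m) or (distance between each of tablet_2, tablet_7 and caddy_mid below 0.091 m and distance between tablet_8 and caddy_mid below 0.091 m) or (distance between each of tablet_3, tablet_4 and caddy_mid below 0.091 m and distance between any of tablet_5, tablet_6, tablet_7, tablet_8 and caddy_mid below 0.091 m) or (distance between each of tablet_3, tablet_5 and caddy_mid below 0.091 m and distance between any of tablet_6, tablet_7, tablet_8 and caddy_mid below 0.091 m) or (distance between each of tablet_3, tablet_6 and caddy_mid below 0.091 m and distance between any of tablet_7, tablet_8 and caddy_mid below 0.091 m) or (distance between each of tablet_3, tablet_7 and caddy_mid below 0.091 m and distance between tablet_8 and caddy_mid below 0.091 m) or (distance between each of tablet_4, tablet_5 and caddy_mid below 0.091 m and distance between any of tablet_6, tablet_7, tablet_8 and caddy_mid below 0.091 m) or (distance between each of tablet_4, tablet_6 and caddy_mid below 0.091 m and distance between any of tablet_7, tablet_8 and caddy_mid below 0.091 m) or (distance between each of tablet_4, tablet_7 and caddy_mid below 0.091 m and distance between tablet_8 and caddy_mid below 0.091 m) or (distance between each of tablet_5, tablet_6 and caddy_mid below 0.091 m and distance between any of tablet_7, tablet_8 and caddy_mid below 0.091 m) or (distance between each of tablet_5, tablet_7 and caddy_mid below 0.091 m and distance between tablet_8 and caddy_mid below 0.091 m) or (distance between each of tablet_6, tablet_7 and caddy_mid below 0.091 m and distance between tablet_8 and caddy_mid below 0.091 m)) and (distance between tablet_1 and caddy_mid below 0.091 m or (x of tablet_1 in the frame of tray_in between -0.118 and 0.118 m and y of tablet_1 in the frame of tray_in between -0.066 and 0.066 m and z of tablet_1 in the frame of tray_in between -0.005 and 0.055 m)) and (distance between tablet_2 and caddy_mid below 0.091 m or (x of tablet_2 in the frame of tray_in between -0.118 and 0.118 m and y of tablet_2 in the frame of tray_in between -0.066 and 0.066 m and z of tablet_2 in the frame of tray_in between -0.005 and 0.055 m)) and (distance between tablet_3 and caddy_mid below 0.091 m or (x of tablet_3 in the frame of tray_in between -0.118 and 0.118 m and y of tablet_3 in the frame of tray_in between -0.066 and 0.066 m and z of tablet_3 in the frame of tray_in between -0.005 and 0.055 m)) and (distance between tablet_4 and caddy_mid below 0.091 m or (x of tablet_4 in the frame of tray_in between -0.118 and 0.118 m and y of tablet_4 in the frame of tray_in between -0.066 and 0.066 m and z of tablet_4 in the frame of tray_in between -0.005 and 0.055 m)) and (distance between tablet_5 and caddy_mid below 0.091 m or (x of tablet_5 in the frame of tray_in between -0.118 and 0.118 m and y of tablet_5 in the frame of tray_in between -0.066 and 0.066 m and z of tablet_5 in the frame of tray_in between -0.005 and 0.055 m)) and (distance between tablet_6 and caddy_mid below 0.091 m or (x of tablet_6 in the frame of tray_in between -0.118 and 0.118 m and y of tablet_6 in the frame of tray_in between -0.066 and 0.066 m and z of tablet_6 in the frame of tray_in between -0.005 and 0.055 m)) and (distance between tablet_7 and caddy_mid below 0.091 m or (x of tablet_7 in the frame of tray_in between -0.118 and 0.118 m and y of tablet_7 in the frame of tray_in between -0.066 and 0.066 m and z of tablet_7 in the frame of tray_in between -0.005 and 0.055 m)) and (distance between tablet_8 and caddy_mid below 0.091 m or (x of tablet_8 in the frame of tray_in between -0.118 and 0.118 m and y of tablet_8 in the frame of tray_in between -0.066 and 0.066 m and z of tablet_8 in the frame of tray_in between -0.005 and 0.055 m)) and value of joint caddy_lid below 0.06 rad and angle between scoop's own z axis and vertical below 0.15 rad and height (world z) of scoop below 0.003 m and linear speed of scoop below 0.02 m/s and contact force between the fingers and scoop below 0.05 N); the robot touches nothing.
It fails at once if a finger touches a tablet (over 0.3 N) (contact force between the fingers and tablet_1 above 0.3 N or contact force between the fingers and tablet_2 above 0.3 N or contact force between the fingers and tablet_3 above 0.3 N or contact force between the fingers and tablet_4 above 0.3 N or contact force between the fingers and tablet_5 above 0.3 N or contact force between the fingers and tablet_6 above 0.3 N or contact force between the fingers and tablet_7 above 0.3 N or contact force between the fingers and tablet_8 above 0.3 N).
It fails at once if a bystander (brush, polish tin, dropper bottle) is moved by more than 30 mm (distance of any of scrub_brush, polish_tin, stain_dropper from where it was at the start of the episode above 0.03 m).
It also fails if it takes over 72 s, if anything falls off the work surface, if the arm or the gripper's body presses on something with over 40 N, if the wrist force passes 120 N, or if a joint passes its speed limit or range.

## Working session

There is one attempt and no reset: what is moved stays moved. The work goes in short steps, Python scripts to look and compute and a tool call to move; the robot and the scene stay as the last step left them, time stands still between calls to the robot, and variables do not carry over. Pictures are saved under pics/ and viewed, at most 10 in all, crops included, and the job is handed in when it is done.

```bash
ls; mkdir -p pics
```

Run:
```python
from station import monitor, eyes, bot
import cv2
for n in ("scene","top"):
    im=eyes.read_camera(n); cv2.imwrite(f"pics/{n}0.png",im)
    print(eyes.camera_info(n))
o=monitor.get_obs(); print(o)
```

```text
pics
{'vertical_fov': 46.537307949784896, 'cx': 259.1976286908706, 'cy': 187.93346609623632, 'k1': -0.041387107529768874, 'view': array([[ 0.99540873,  0.09395838, -0.01825583, -0.53814318],
       [-0.04227123,  0.60265864,  0.79687873, -0.03191583],
       [ 0.08587547, -0.79244835,  0.60386341, -1.84911701],
       [ 0.        ,  0.        ,  0.        ,  1.        ]])}
{'vertical_fov': 43.78754686406234, 'cx': 249.24260721598284, 'cy': 191.9137833116084, 'k1': -0.06697494667489641, 'view': array([[-0.32611865, -0.9453212 ,  0.00380105,  0.16785501],
       [ 0.85191049, -0.29214606,  0.43462536, -0.52096267],
       [-0.4097501 ,  0.14497759,  0.90060333, -1.40114256],
       [ 0.        ,  0.        ,  0.        ,  1.        ]])}
{'t': 0.1, 'q': array([ 1.00691744,  0.47772131,  0.02235823,  1.55635478, -0.01149046,
        1.10929093, -0.08312017]), 'joint_vel': array([-0.00038229, -0.00052436,  0.00125284, -0.00397488, -0.00021794,
       -0.00119591,  0.00167491]), 'joint_torque': array([ 5.28838325e-03, -5.97760856e+01,  1.61428783e+00, -2.81954080e+01,
        1.28572300e-02,  5.07191449e-03, -2.71413518e-05]), 'eef_pos': array([ 0.29685347, -0.60562677,  0.23041971]), 'tool_rot': array([-7.83673389e-04,  9.74146158e-01,  2.25917211e-01, -2.51263504e-04]), 'contact_force': array([ 0.22589378, -0.24115477, -0.14897417]), 'torque': array([ 0.00016634,  0.03973007, -0.00974562]), 'grasp_force': 0.0, 'gripper_width': 0.9959248651380934}
```

View pics/scene0.png

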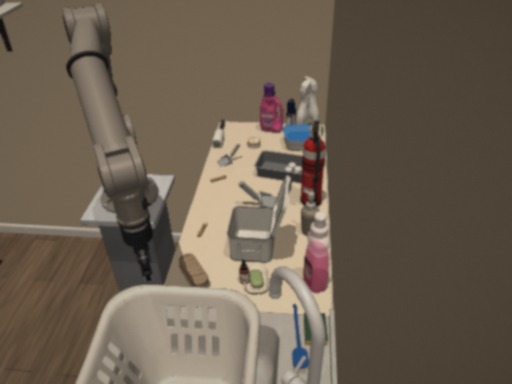

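View pics/top0.png

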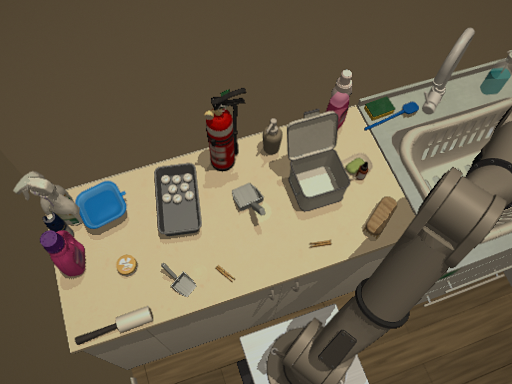

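The scene view shows the worktop lengthwise. In the top view I read:
- tray at about (178,200), with 8 tablets in its far half around (177,188)
- larger scoop at (248,197), handle to (259,212)
- caddy at (318,180), with its open lid at (312,135)
- dropper at (362,170), brush at (380,215), polish tin at (127,265)
- the small decoy scoop at (182,283)

Create h.py:
```python
import numpy as np, cv2
from station import monitor, eyes, bot
from scipy.spatial.transform import Rotation as R
def K(n):
    c=eyes.camera_info(n); f=192/np.tan(np.radians(c['vertical_fov']/2)); return c,f
def ray(n,u,v):
    c,f=K(n); d=np.array([(u-c['cx'])/f,(v-c['cy'])/f]); s=d.copy()
    for _ in range(20): s=d/(1+c['k1']*(s@s))
    V=c['view']; Rm=V[:3,:3]
    return -Rm.T@V[:3,3], Rm.T@np.array([s[0],-s[1],-1.])
def onz(n,u,v,z):
    o,d=ray(n,u,v); return o+d*(z-o[2])/d[2]
def proj(n,p):
    c,f=K(n); q=c['view'][:3,:3]@np.asarray(p,float)+c['view'][:3,3]
    s=np.array([q[0],-q[1]])/-q[2]; s=s*(1+c['k1']*(s@s)); return s*f+[c['cx'],c['cy']]
def tri(u1,v1,u2,v2):
    A=[];b=[]
    for n,u,v in(("scene",u1,v1),("top",u2,v2)):
        o,d=ray(n,u,v); d/=np.linalg.norm(d); P=np.eye(3)-np.outer(d,d); A.append(P); b.append(P@o)
    return np.linalg.lstsq(np.vstack(A),np.hstack(b),rcond=None)[0]
def tool():
    o=monitor.get_obs(); q=o['tool_rot']; return o, R.from_quat([q[1],q[2],q[3],q[0]])
```

Run:
```python
from h import *
im=cv2.imread('pics/top0.png')
a=im[150:245,145:275]; a=cv2.resize(a,None,fx=6,fy=6,interpolation=cv2.INTER_CUBIC)
cv2.imwrite('pics/c1.png',a)
a=im[100:220,265:385]; a=cv2.resize(a,None,fx=5,fy=5,interpolation=cv2.INTER_CUBIC)
cv2.imwrite('pics/c2.png',a)
```

```text
(no output)
```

View pics/c1.png

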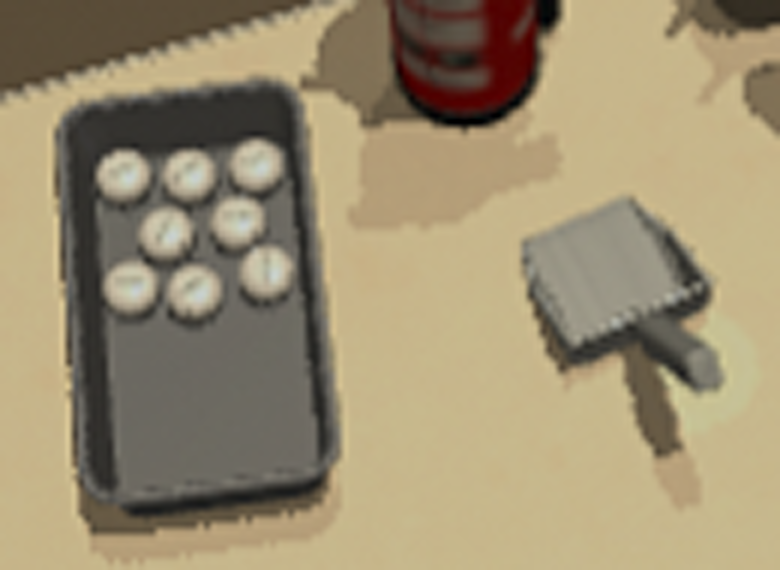

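View pics/c2.png

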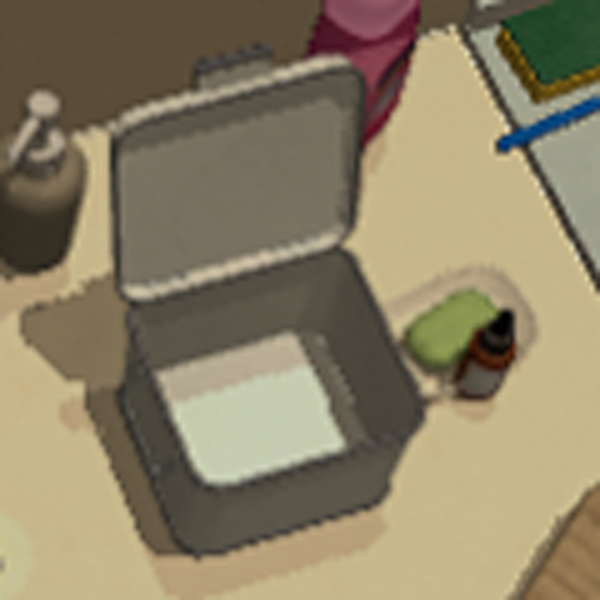

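Run:
```python
from h import *
np.set_printoptions(precision=4,suppress=True)
A=lambda x,y:(145+x/6,150+y/6); B=lambda x,y:(265+x/5,100+y/5)
g=lambda l,p,z: print(l,onz('top',*p,z)[:3])
print('cam',ray('top',250,190)[0])
for l,p,z in [('lipL',(523,243),.001),('lipR',(628,198),.001),('backL',(573,345),.036),('backR',(705,288),.036),('hend',(707,375),.105)]: g(l,A(*p),z)
for l,p in [('tTL',(58,100)),('tTR',(303,80)),('tBR',(338,480)),('tBL',(82,502))]: g(l,A(*p),.055)
for p in [(123,175),(190,173),(257,166),(167,233),(238,222),(131,288),(195,290),(266,272)]: g('tab',A(*p),.02)
for l,p,z in [('hingeL',(130,300),.115),('hingeR',(348,245),.115),('rimFR',(420,415),.113),('rimFL',(200,485),.113),('bFL',(192,555),0),('bFR',(385,502),0),('bBL',(125,398),0),('drop',(480,390),0)]: g(l,B(*p),z)
print('lidtab tri?')
# brown dropper, tin, brush
g('tin',(127,264),.029); g('brush',(380,215),.04)
print(proj('scene',[.55,0,0.0]))
```

```text
cam [-0.0756  0.2096  1.4877]
lipL [0.6251 0.0244 0.001 ]
lipR [ 0.633  -0.0424  0.001 ]
backL [0.54   0.0221 0.036 ]
backR [ 0.5491 -0.0587  0.036 ]
hend [ 0.4716 -0.03    0.105 ]
tTL [0.772 0.254 0.055]
tTR [0.739  0.1179 0.055 ]
tBR [0.4979 0.1686 0.055 ]
tBL [0.53   0.3017 0.055 ]
tab [0.7325 0.2315 0.02  ]
tab [0.7211 0.1945 0.02  ]
tab [0.713  0.1566 0.02  ]
tab [0.6882 0.2171 0.02  ]
tab [0.6817 0.1768 0.02  ]
tab [0.6612 0.2454 0.02  ]
tab [0.6483 0.2114 0.02  ]
tab [0.6461 0.1703 0.02  ]
hingeL [ 0.6148 -0.1799  0.115 ]
hingeR [ 0.607  -0.3336  0.115 ]
rimFR [ 0.4754 -0.3275  0.113 ]
rimFL [ 0.4753 -0.1737  0.113 ]
bFL [ 0.4736 -0.1804  0.    ]
bFR [ 0.4671 -0.3211  0.    ]
bBL [ 0.6002 -0.1806  0.    ]
drop [ 0.525  -0.4201  0.    ]
lidtab tri?
tin [0.4738 0.4247 0.029 ]
brush [ 0.3626 -0.405   0.04  ]
[261.5098 201.6023]
```

Worked-out poses, in m and rad:
- scoop: about (0.587, -0.014), yaw 0.12
- tray: (0.635, 0.211), yaw -0.20
- caddy: origin about (0.625, -0.253)

Next I'll work out the approach to the handle.

Create go.py:
```python
import sys
from h import *
def plan(x,y,z,yaw):
    """tool x axis heading = yaw: print the turn (done first), then dx dy dz in turned axes"""
    o,r=tool(); m=r.as_matrix(); cur=np.arctan2(m[1,0],m[0,0])
    a=(yaw-cur+np.pi)%(2*np.pi)-np.pi
    if len(sys.argv)>5: a+=float(sys.argv[5])*np.pi*2
    turn=-a  # tool z down
    m2=(r*R.from_rotvec([0,0,turn])).as_matrix()
    d=m2.T@(np.array([x,y,z])-o['eef_pos'])
    print('t',o['t'],'pos',o['eef_pos'].round(4),'yaw',round(cur,3),'tilt',m[:,2].round(3),'w',round(o['gripper_width'],3),'q7',o['q'][6].round(2),'turn',round(turn,3),'d',d.round(4))
if __name__=='__main__': plan(*map(float,sys.argv[1:5]))
```

```bash
python3 go.py .495 -.0253 .20 .122; python3 go.py .495 -.0253 .20 -3.02
```

```text
t 0.1 pos [ 0.2969 -0.6056  0.2304] yaw 0.456 tilt [-0.001  0.001 -1.   ] w 0.996 q7 -0.08 turn 0.334 d [ 0.2673 -0.5519  0.0311]
t 0.1 pos [ 0.2969 -0.6056  0.2304] yaw 0.456 tilt [-0.001  0.001 -1.   ] w 0.996 q7 -0.08 turn -2.807 d [-0.2671  0.552   0.0311]
```

The rows are not in the units I measure in: shifts go in shares of 50 mm and turns go in shares of 4 rad. I convert before sending: -0.04 m is -0.8, 0.02 m is 0.4, 0.111 rad / 4 = 0.0278.

Request:
tcp_steps --offsets '[[[0, 0, 0], 0.0278, 1], [[0, 0, 0], 0.0278, 1], [[0, 0, 0], 0.028, 1], [[0.38, -0.8, 0], 0, 1], [[0.38, -0.8, 0], 0, 1], [[0.38, -0.8, 0], 0, 1], [[0.38, -0.8, 0], 0, 1], [[0.38, -0.8, 0], 0, 1], [[0.38, -0.8, 0], 0, 1], [[0.38, -0.8, 0], 0, 1], [[0.38, -0.8, 0], 0, 1], [[0.38, -0.8, 0], 0, 1], [[0.38, -0.8, 0], 0, 1], [[0.38, -0.8, 0], 0, 1], [[0.38, -0.8, 0], 0, 1], [[0.38, -0.72, 0], 0, 1], [[0.4, -0.72, 0.6], 0, 1], [[0, 0, 0], 0, 1]]' --grip_force 20

```text
t: 1.9
eef_pos: [0.4943, -0.0203, 0.1992]
tool_rot: [-0.001, 0.998, 0.065, -0.002]
contact_force: [-0.7, -0.1, -0.1]
gripper_width: 1.002
grasp_force: 0.0
```

```bash
python3 go.py .495 -.0253 .064 .122
```

Run:
```python
from h import *
im=eyes.read_camera('top'); cv2.imwrite('pics/t1.png',cv2.resize(im[140:250,140:340],None,fx=4,fy=4,interpolation=cv2.INTER_CUBIC))
```

```text
t 1.9 pos [ 0.4943 -0.0203  0.1992] yaw 0.13 tilt [-0.004  0.003 -1.   ] w 1.002 q7 -1.6 turn 0.008 d [0.0005 0.0054 0.1352]
```

View pics/t1.png

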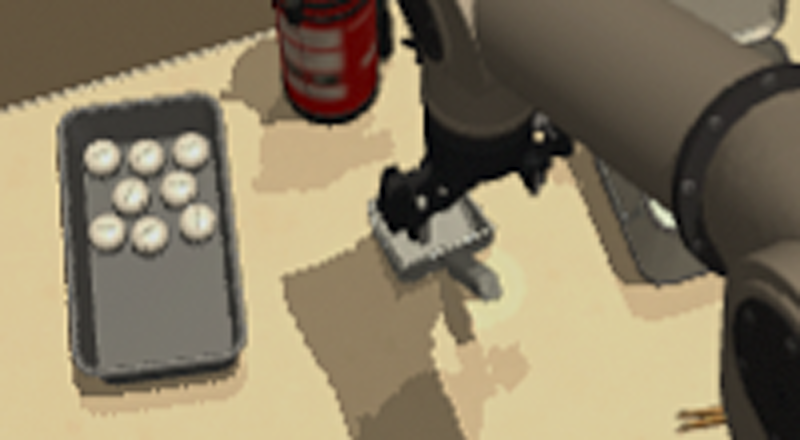

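The gripper is over the handle, with the handle end at crop (487,285), and its fingers straddle it. I'll descend and close.

Converted, 0.04 m is 0.8, 0.03 m is 0.6.

Request:
tcp_steps --offsets '[[[0, 0.1, 0.6], 0, 1], [[0, 0, 0.8], 0, 1], [[0, 0, 0.8], 0, 1], [[0, 0, 0.52], 0, 1], [[0, 0, 0], 0, 0.6], [[0, 0, 0], 0, 0.3], [[0, 0, 0], 0, 0], [[0, 0, 0], 0, 0], [[0, 0, 0], 0, 0], [[0, 0, 0], 0, 0]]' --grip_force 20

```text
t: 2.95
eef_pos: [0.4962, -0.0314, 0.067]
tool_rot: [0.0, 0.998, 0.061, 0.001]
contact_force: [-1.5, 1.2, 6.8]
gripper_width: 0.209
grasp_force: 22.8
```

```bash
python3 go.py .495 -.0253 .064 .122
```

```text
t 2.95 pos [ 0.4962 -0.0314  0.067 ] yaw 0.122 tilt [ 0.002 -0.    -1.   ] w 0.209 q7 -1.66 turn -0.0 d [-0.0005 -0.0063  0.003 ]
```

Converted, -0.01 m is -0.2.

Request:
tcp_steps --offsets '[[[0, 0, -0.2], 0, 0], [[0, 0, -0.2], 0, 0], [[0, 0, -0.2], 0, 0], [[0, 0, -0.2], 0, 0], [[0, 0, -0.2], 0, 0], [[0, 0, -0.2], 0, 0], [[0, 0, -0.2], 0, 0], [[0, 0, -0.2], 0, 0], [[0, 0, 0], 0, 0], [[0, 0, 0], 0, 0]]' --grip_force 20

```text
t: 3.95
eef_pos: [0.4955, -0.0315, 0.146]
tool_rot: [0.0, 0.998, 0.061, 0.0]
contact_force: [-0.5, -0.4, -1.2]
gripper_width: 0.207
grasp_force: 21.8
```

Run:
```python
from h import *
a=eyes.read_camera('top')[150:230,190:290]; b=eyes.read_camera('scene')[140:240,190:315]
a=cv2.resize(a,(500,400),interpolation=cv2.INTER_CUBIC);b=cv2.resize(b,(500,400),interpolation=cv2.INTER_CUBIC)
cv2.imwrite('pics/d1.png',cv2.resize(np.hstack([a,b]),(800,320)))
```

```text
(no output)
```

View pics/d1.png

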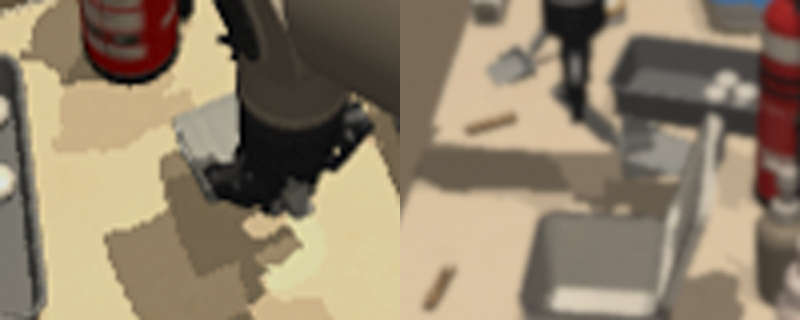

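Add to h.py:
```python
def scoop_pt(p,th,eef,yaw):
    "scoop-frame point (m) -> world, given pitch th (lip down) about the grip held by the tool at eef"
    d=np.array(p)-[-.093,0,.081]; c,s=np.cos(th),np.sin(th)
    x,z=d[0]*c+d[2]*s,-d[0]*s+d[2]*c
    return np.array(eef)+[x*np.cos(yaw)-d[1]*np.sin(yaw),x*np.sin(yaw)+d[1]*np.cos(yaw),z+.019]
```

Run:
```python
from h import *
o,r=tool()
for th in(0,10,20,35,50):
    f=lambda n,p:proj(n,scoop_pt(p,np.radians(th),o['eef_pos'],.122))
    print(th,'top lipL',((f('top',[.042,.034,0])-[190,150])*4).round(),'lipR',((f('top',[.042,-.034,0])-[190,150])*4).round(),'backL',((f('top',[-.042,.044,.036])-[190,150])*4).round(),'| scene lipR',((f('scene',[.042,-.034,0])-[190,140])*3.2+[400,0]).round(),'lipL',((f('scene',[.042,.034,0])-[190,140])*3.2+[400,0]).round(),'backR',((f('scene',[-.042,-.044,.036])-[190,140])*3.2+[400,0]).round())
```

```text
0 top lipL [172. 117.] lipR [246.  85.] backL [205. 186.] | scene lipR [693. 171.] lipL [690. 138.] backR [623. 155.]
10 top lipL [181. 144.] lipR [255. 113.] backL [210. 199.] | scene lipR [680. 186.] lipL [677. 152.] backR [616. 160.]
20 top lipL [192. 173.] lipR [265. 142.] backL [215. 212.] | scene lipR [663. 199.] lipL [661. 165.] backR [607. 165.]
35 top lipL [210. 218.] lipR [283. 186.] backL [224. 233.] | scene lipR [635. 214.] lipL [633. 179.] backR [594. 170.]
50 top lipL [231. 262.] lipR [303. 230.] backL [234. 252.] | scene lipR [603. 222.] lipL [602. 188.] backR [579. 172.]
```

Run:
```python
from h import *
for p,z in [((183,284),0),((172,291),.0),((197,285),0),((186,273),.02),((163,265),.06),((133,320),.02),((225,273),0.01)]: print(p,onz('top',*p,z)[:2].round(3))
c=np.array([.6347,.2106]);t=-.2
for x in(-.1165,-.1245): print(c+x*np.array([np.cos(t),np.sin(t)]))
```

```bash
python3 go.py .40 .258 .17 -.2;python3 go.py .55 -.04 .17 -1.6
```

```text
(183, 284) [0.363 0.275]
(172, 291) [0.352 0.314]
(197, 285) [0.345 0.234]
(186, 273) [0.388 0.255]
(163, 265) [0.423 0.315]
(133, 320) [0.298 0.449]
(225, 273) [0.351 0.138]
[0.52052224 0.23374498]
[0.51268171 0.23533433]
t 4.05 pos [ 0.495  -0.0315  0.1454] yaw 0.122 tilt [-0.001 -0.    -1.   ] w 0.205 q7 -1.61 turn 0.322 d [-0.1506 -0.2648 -0.0245]
t 4.05 pos [ 0.495  -0.0315  0.1454] yaw 0.122 tilt [-0.001 -0.    -1.   ] w 0.205 q7 -1.61 turn 1.722 d [ 0.0069 -0.0552 -0.0246]
```

Converted, -0.04 m is -0.8, -0.03 m is -0.6, 0.11 rad / 4 = 0.0275.

Request:
tcp_steps --offsets '[[[-0.5, -0.6, -0.4], 0.0275, 0], [[-0.4, -0.8, 0], 0.0275, 0], [[-0.4, -0.8, 0], 0.025, 0], [[-0.4, -0.8, 0], 0, 0], [[-0.4, -0.8, 0], 0, 0], [[-0.4, -0.8, 0], 0, 0], [[-0.4, -0.8, 0], 0, 0], [[0, 0, 0], 0, 0]]' --grip_force 60

```text
t: 4.85
eef_pos: [0.3813, 0.256, 0.1661]
tool_rot: [-0.002, 0.996, -0.094, -0.0]
contact_force: [-0.2, -0.2, -1.1]
gripper_width: 0.201
grasp_force: 62.3
```

```bash
python3 go.py .3765 .263 .097 -.2
```

```text
t 4.85 pos [0.3813 0.256  0.1661] yaw -0.189 tilt [-0.     0.004 -1.   ] w 0.201 q7 -2.6 turn 0.011 d [-0.006  -0.0056  0.0691]
```

Converted, 0.025 m is 0.5, 0.024 m is 0.48, 0.011 rad / 4 = 0.0028.

Request:
tcp_steps --offsets '[[[-0.12, -0.12, 0.4], 0.0028, 0], [[0, 0, 0.5], 0, 0], [[0, 0, 0.48], 0, 0], [[0.1, 0, 0], 0, 0], [[0.1, 0, -0.06], 0, 0], [[0.1, 0, -0.08], 0, 0], [[0.1, 0, -0.1], 0, 0], [[0, 0, 0], 0, 0]]' --grip_force 20

```text
t: 5.65
eef_pos: [0.3998, 0.2526, 0.1104]
tool_rot: [-0.001, 0.994, -0.105, 0.001]
contact_force: [-3.1, 0.0, 0.1]
gripper_width: 0.197
grasp_force: 62.6
```

```bash
python3 go.py .4125 .255 .14 -.2
```

```text
t 5.65 pos [0.3998 0.2526 0.1104] yaw -0.21 tilt [ 0.002  0.001 -1.   ] w 0.197 q7 -2.66 turn -0.01 d [ 0.012  -0.0049 -0.0296]
```

The rows are not in the units I measure in: shifts go in shares of 50 mm and turns go in shares of 4 rad. I convert before sending: -0.006 m is -0.12, 0.005 m is 0.1.

Request:
tcp_steps --offsets '[[[0.1, 0, -0.12], 0, 0], [[0.1, 0, -0.12], 0, 0], [[0.1, 0, -0.12], 0, 0], [[0, 0, 0], 0, 0]]' --grip_force 20

```text
t: 6.05
eef_pos: [0.4146, 0.2494, 0.128]
tool_rot: [-0.001, 0.994, -0.105, 0.001]
contact_force: [-1.0, -0.1, -0.9]
gripper_width: 0.203
grasp_force: 63.1
```

Run:
```python
from h import *
o,r=tool(); print(o['eef_pos'],o['contact_force'],o['grasp_force'])
a=eyes.read_camera('top')[170:250,140:240]; b=eyes.read_camera('scene')[120:220,180:305]
a=cv2.resize(a,(400,320),interpolation=cv2.INTER_CUBIC);b=cv2.resize(b,(400,320),interpolation=cv2.INTER_CUBIC)
cv2.imwrite('pics/d2.png',np.hstack([a,b]))
for th in(0,10,20,30):
    f=lambda n,p,of,s:((proj(n,scoop_pt(np.array(p)+[0,0,-.005],np.radians(th),o['eef_pos'],-.205))-of)*s).round()
    T=lambda p:f('top',p,[140,170],4); S=lambda p:f('scene',p,[180,120],3.2)+[400,0]
    print(th,'T lipL',T([.042,.034,0]),'lipR',T([.042,-.034,0]),'bL',T([-.042,.044,.036]),'bR',T([-.042,-.044,.036]),'| S lipR',S([.042,-.034,0]),'bR',S([-.042,-.044,.036]),'hend',S([-.119,0,.112]))
```

```text
[0.41461207 0.24939054 0.12798523] [-0.95554621 -0.07047542 -0.90247789] 63.05329442024231
0 T lipL [122. 208.] lipR [206. 199.] bL [108. 293.] bR [222. 279.] | S lipR [665. 137.] bR [602. 109.] hend [556.  36.]
10 T lipL [127. 238.] lipR [211. 228.] bL [111. 308.] bR [224. 294.] | S lipR [653. 149.] bR [596. 113.] hend [560.  34.]
20 T lipL [132. 270.] lipR [215. 260.] bL [113. 324.] bR [226. 310.] | S lipR [639. 158.] bR [589. 116.] hend [563.  32.]
30 T lipL [136. 303.] lipR [219. 293.] bL [114. 340.] bR [228. 326.] | S lipR [623. 164.] bR [581. 118.] hend [568.  31.]
```

View pics/d2.png

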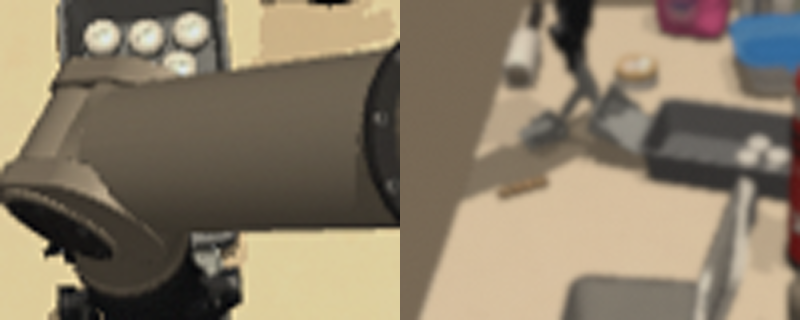

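Scene crop: the bowl's lip corner is at (638,158), which matches a 20° lip-down pivot. That tilt lets the handle clear the tray rim. Next I'll lift and go into the tray's empty end.

Converted, -0.035 m is -0.7, -0.03 m is -0.6, -0.01 rad / 4 = -0.0025.

Request:
tcp_steps --offsets '[[[-0.2, 0, -0.6], -0.0025, 0], [[0, 0, -0.7], 0, 0], [[0.6, 0, 0], 0, 0], [[0.6, 0, 0], 0, 0], [[0.6, 0, 0], 0, 0], [[0, 0, 0], 0, 0]]' --grip_force 120

```text
t: 6.75
eef_pos: [0.4961, 0.2317, 0.192]
tool_rot: [-0.0, 0.995, -0.102, 0.002]
contact_force: [0.5, -1.3, -1.6]
gripper_width: 0.189
grasp_force: 117.1
```

```bash
python3 go.py .5176 .2343 .114 -.2
```

```text
t 6.75 pos [0.4961 0.2317 0.192 ] yaw -0.204 tilt [ 0.004  0.    -1.   ] w 0.189 q7 -2.46 turn -0.004 d [ 0.0202 -0.0068  0.0781]
```

Converted, 0.03 m is 0.6, 0.02 m is 0.4.

Request:
tcp_steps --offsets '[[[0.4, -0.14, 0], 0, 0], [[0, 0, 0.6], 0, 0], [[0, 0, 0.6], 0, 0], [[0, 0, 0.24], 0, 0], [[0, 0, 0.08], 0, 0], [[0, 0, 0], 0, 0]]' --grip_force 120

```text
t: 7.35
eef_pos: [0.5126, 0.2367, 0.1161]
tool_rot: [-0.0, 0.995, -0.099, 0.0]
contact_force: [0.4, -0.1, -0.5]
gripper_width: 0.191
grasp_force: 117.3
```

```bash
python3 go.py .5176 .2343 .114 -.2
```

```text
t 7.35 pos [0.5126 0.2367 0.1161] yaw -0.199 tilt [ 0.  0. -1.] w 0.191 q7 -2.49 turn 0.001 d [0.0054 0.0013 0.0021]
```

Converted, 0.006 m is 0.12, 0.002 m is 0.04.

Request:
tcp_steps --offsets '[[[0.12, 0.02, 0.04], 0, 0], [[0, 0, 0.04], 0, 0], [[0, 0, 0.04], 0, 0], [[0, 0, 0.04], 0, 0], [[0, 0, 0], 0, 0]]' --grip_force 120

```text
t: 7.85
eef_pos: [0.518, 0.2342, 0.1077]
tool_rot: [0.0, 0.995, -0.099, -0.0]
contact_force: [0.5, 0.6, -0.1]
gripper_width: 0.195
grasp_force: 117.3
```

```bash
python3 go.py .5176 .2343 .114 -.2
```

```text
t 7.85 pos [0.518  0.2342 0.1077] yaw -0.199 tilt [-0. -0. -1.] w 0.195 q7 -2.49 turn 0.001 d [-0.0004 -0.     -0.0063]
```

Converted, 0.002 m is 0.04.

Request:
tcp_steps --offsets '[[[0, 0, 0.04], 0, 0], [[0, 0, 0], 0, 0]]' --grip_force 120

```text
t: 8.05
eef_pos: [0.5181, 0.2342, 0.1056]
tool_rot: [0.0, 0.995, -0.099, -0.0]
contact_force: [-0.0, 0.1, -0.7]
gripper_width: 0.191
grasp_force: 117.3
```

Request:
tcp_steps --offsets '[[[0, 0, 0.06], 0, 0], [[0, 0, 0], 0, 0]]' --grip_force 120

```text
t: 8.25
eef_pos: [0.5186, 0.2349, 0.1033]
tool_rot: [-0.0, 0.995, -0.099, 0.001]
contact_force: [-1.1, 0.8, 3.4]
gripper_width: 0.195
grasp_force: 117.3
```

Converted, 0.005 m is 0.1.

Request:
tcp_steps --offsets '[[[0.1, 0, 0], 0, 0], [[0.1, 0, 0], 0, 0], [[0.1, 0, 0], 0, 0], [[0.1, 0, 0], 0, 0], [[0.1, 0, 0], 0, 0], [[0.1, 0, 0], 0, 0], [[0, 0, 0], 0, 0]]' --grip_force 80

```text
t: 8.95
eef_pos: [0.5491, 0.2281, 0.1031]
tool_rot: [-0.0, 0.995, -0.1, 0.001]
contact_force: [0.8, -0.0, 2.6]
gripper_width: 0.195
grasp_force: 117.4
```

Request:
tcp_steps --offsets '[[[0.04, 0, 0.08], 0, 0], [[0.04, 0, 0.08], 0, 0], [[0.04, 0, 0.08], 0, 0], [[0.04, 0, 0.08], 0, 0], [[0, 0, 0], 0, 0]]' --grip_force 60

```text
t: 9.45
eef_pos: [0.5561, 0.2269, 0.0868]
tool_rot: [-0.0, 0.995, -0.099, 0.0]
contact_force: [-0.2, -0.5, 3.3]
gripper_width: 0.189
grasp_force: 115.6
```

```bash
python3 go.py .5176 .2343 .114 -.2
```

```text
t 9.45 pos [0.5561 0.2269 0.0868] yaw -0.199 tilt [ 0.001  0.    -1.   ] w 0.189 q7 -2.45 turn 0.001 d [-0.0392  0.0003 -0.0273]
```

Converted, 0.004 m is 0.08, 0.003 m is 0.06.

Request:
tcp_steps --offsets '[[[0.04, 0, 0.08], 0, 0], [[0.04, 0, 0.08], 0, 0], [[0.04, 0, 0.06], 0, 0], [[0, 0, 0], 0, 0]]' --grip_force 60

```text
t: 9.85
eef_pos: [0.5617, 0.2255, 0.0755]
tool_rot: [-0.0, 0.995, -0.099, 0.0]
contact_force: [0.9, 0.1, 1.6]
gripper_width: 0.192
grasp_force: 113.8
```

Request:
tcp_steps --offsets '[[[0.08, 0, 0], 0, 0], [[0.08, 0, 0], 0, 0], [[0.08, 0, 0], 0, 0], [[0, 0, 0], 0, 0]]' --grip_force 60

```text
t: 10.25
eef_pos: [0.574, 0.2226, 0.0757]
tool_rot: [0.0, 0.995, -0.1, 0.0]
contact_force: [0.3, -0.6, 0.2]
gripper_width: 0.191
grasp_force: 113.7
```

Run:
```python
from h import *
a=eyes.read_camera('top')[140:220,140:240]; b=eyes.read_camera('scene')[130:205,220:330]
cv2.imwrite('pics/e1.png',np.hstack([cv2.resize(a,(400,320),interpolation=cv2.INTER_CUBIC),cv2.resize(b,(400,320),interpolation=cv2.INTER_CUBIC)]))
im=eyes.read_camera('scene');hsv=cv2.cvtColor(im,cv2.COLOR_BGR2HSV)
m=cv2.inRange(hsv,(0,0,150),(179,60,255)); n,_,st,ce=cv2.connectedComponentsWithStats(m)
for s,c in zip(st,ce):
    if 240<c[0]<330 and 130<c[1]<205 and s[4]>3: print(s,c.round(1))
```

```text
[     0      0    512    384 177877] [260.7 179.4]
[282 132   3   6   8] [282.9 134.2]
[322 132   4   8  13] [323.8 135.2]
[251 138   7   4  17] [254.5 139.4]
[248 146   9   3   9] [252.  147.7]
[294 154   6   1   6] [296.5 154. ]
[291 162  11  11  67] [296.9 168. ]
[326 168   2  19  23] [326.3 177.7]
[279 177  11  49 157] [285.8 196.9]
[308 192   5   3  11] [310.3 192.9]
[308 204   5   2   6] [309.8 204.7]
```

View pics/e1.png

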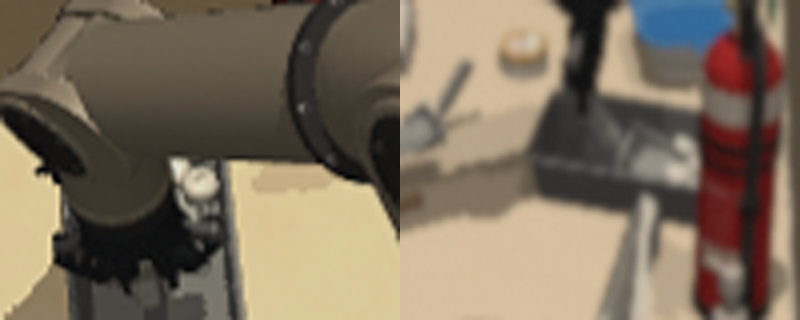

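Converted, 0.004 m is 0.08, 0.001 m is 0.02.

Request:
tcp_steps --offsets '[[[0.08, 0, 0], 0, 0], [[0.08, 0, 0.02], 0, 0], [[0, 0, 0], 0, 0]]' --grip_force 120

```text
t: 10.7
eef_pos: [0.5818, 0.2217, 0.0752]
tool_rot: [-0.0, 0.995, -0.1, 0.001]
contact_force: [-0.2, -0.3, 2.5]
gripper_width: 0.191
grasp_force: 117.1
```

Request:
tcp_steps --offsets '[[[0.08, 0, 0], 0, 0], [[0.08, 0, 0], 0, 0], [[0.08, 0, 0], 0, 0], [[0, 0, 0], 0, 0]]' --grip_force 120

```text
t: 11.1
eef_pos: [0.5937, 0.2192, 0.0751]
tool_rot: [-0.0, 0.995, -0.1, 0.001]
contact_force: [-0.2, 0.9, 3.9]
gripper_width: 0.191
grasp_force: 117.2
```

Run:
```python
from h import *
o,r=tool();p=o['eef_pos'][:2]-[.6347,.2106];print(p@[.98,-.1987]+.135,p@[.1987,.98],o['torque'])
```

```text
0.09307280284300903 0.0002267030867777097 [-0.0553654  -0.39460803 -0.0097468 ]
```

Converted, 0.002 m is 0.04.

Request:
tcp_steps --offsets '[[[0, 0, 0.04], 0, 0], [[0, 0, 0.04], 0, 0], [[0, 0, 0], 0, 0]]' --grip_force 120

```text
t: 11.4
eef_pos: [0.5931, 0.2196, 0.0724]
tool_rot: [-0.0, 0.995, -0.1, 0.0]
contact_force: [-5.3, -0.4, 13.8]
gripper_width: 0.192
grasp_force: 119.5
```

Request:
tcp_steps --offsets '[[[0, 0, -0.08], 0, 0], [[0, 0, -0.1], 0, 0], [[0, 0, -0.16], 0, 0], [[0, 0, -0.24], 0, 0], [[0, 0, -0.3], 0, 0], [[0, 0, -0.3], 0, 0], [[0, 0, -0.3], 0, 0], [[0, 0, -0.3], 0, 0], [[0, 0, -0.2], 0, 0], [[0, 0, -0.1], 0, 0], [[0, 0, 0], 0, 0], [[0, 0, 0], 0, 0]]' --grip_force 120

```text
t: 12.6
eef_pos: [0.5924, 0.219, 0.1743]
tool_rot: [0.0, 0.995, -0.099, -0.0]
contact_force: [-0.3, -0.2, -1.3]
gripper_width: 0.19
grasp_force: 117.7
```

Run:
```python
from h import *
F=[];T=[]
for i in range(6):
    im=eyes.read_camera('scene'); o=monitor.get_obs(); F.append(o['contact_force']);T.append(o['torque'])
print(np.mean(F,0),np.mean(T,0),np.std(F,0))
cv2.imwrite('pics/s2.png',im)
m=cv2.inRange(cv2.cvtColor(im,cv2.COLOR_BGR2HSV),(0,0,150),(179,60,255))
n,_,st,ce=cv2.connectedComponentsWithStats(m)
for s,c in zip(st,ce):
    if 240<c[0]<310 and 110<c[1]<185 and s[4]>3: print(s,c.round(1))
im=eyes.read_camera('top')[120:240,130:250]; im2=cv2.imread('pics/s2.png')[110:200,230:330]
cv2.imwrite('pics/s3.png',np.hstack([cv2.resize(im,(400,400)),cv2.resize(im2,(400,360),interpolation=cv2.INTER_CUBIC)[:,:].repeat(1,0) if 0 else cv2.resize(im2,(400,400),interpolation=cv2.INTER_CUBIC)]))
```

```text
[ 0.11438356 -0.0649806  -1.63234653] [0.0556562  0.12752032 0.00838193] [0.7210153  0.3016696  0.66173758]
[     0      0    512    384 177957] [260.6 179.4]
[298 103   8  16  96] [301.3 110.5]
[282 132   3   5   9] [282.7 134. ]
[251 138   7   4  15] [254.6 139.3]
[251 147   8   2   8] [254.5 147.9]
[292 146  11  10  65] [298.1 150.3]
```

Converted, 0.022 m is 0.44, 0.02 m is 0.4.

Request:
tcp_steps --offsets '[[[0, 0.06, -0.2], 0, 0], [[0, 0.16, -0.2], 0, 0], [[-0.02, 0.26, -0.2], 0, 0], [[-0.06, 0.36, -0.2], 0, 0], [[-0.12, 0.4, -0.2], 0, 0], [[-0.16, 0.44, -0.1], 0, 0], [[-0.16, 0.44, 0], 0, 0], [[-0.16, 0.44, 0], 0, 0], [[-0.16, 0.44, 0], 0, 0], [[-0.16, 0.44, 0], 0, 0], [[-0.16, 0.4, 0], 0, 0], [[-0.16, 0.36, 0], 0, 0], [[-0.12, 0.26, 0], 0, 0], [[-0.08, 0.16, 0], 0, 0], [[-0.04, 0.08, 0], 0, 0], [[0, 0, 0], 0, 0]]' --grip_force 120

```text
t: 14.55
eef_pos: [0.4697, 0.004, 0.2301]
tool_rot: [0.0, 0.995, -0.1, 0.0]
contact_force: [-0.0, -0.3, -2.8]
gripper_width: 0.192
grasp_force: 117.7
```

Run:
```python
from h import *
im=eyes.read_camera('top'); cv2.imwrite('pics/t5.png',im)
m=cv2.inRange(cv2.cvtColor(im,cv2.COLOR_BGR2HSV),(0,0,150),(179,70,255))
n,_,st,ce=cv2.connectedComponentsWithStats(m)
for s,c in zip(st,ce):
    if 150<c[0]<300 and 140<c[1]<260 and s[4]>8: print(s,c.round(1))
cv2.imwrite('pics/t5c.png',cv2.resize(im[140:260,150:310],None,fx=5,fy=5,interpolation=cv2.INTER_CUBIC))
```

```bash
python3 go.py .395 -.248 .23 -.03
```

```text
[     0      0    512    384 177351] [240.  191.7]
[247 141   6  11  43] [250.1 144.9]
[190 147  19   7  30] [199.2 150.2]
[183 153   6   3   9] [185.8 154.1]
[166 158   6   3   9] [168.2 159.2]
[156 160   9   4  15] [159.7 161.8]
[164 171  16  12  86] [170.5 176.5]
[236 171   4   8  25] [237.7 174.2]
[176 176  16  10  99] [183.7 180.4]
[161 183   5   8  34] [162.9 186.7]
[256 201  16  21 224] [263.2 210.7]
t 14.6 pos [0.47   0.0047 0.2301] yaw -0.199 tilt [ 0.001  0.    -1.   ] w 0.196 q7 -1.96 turn -0.169 d [-6.740e-02  2.548e-01 -1.000e-04]
```

View pics/t5c.png

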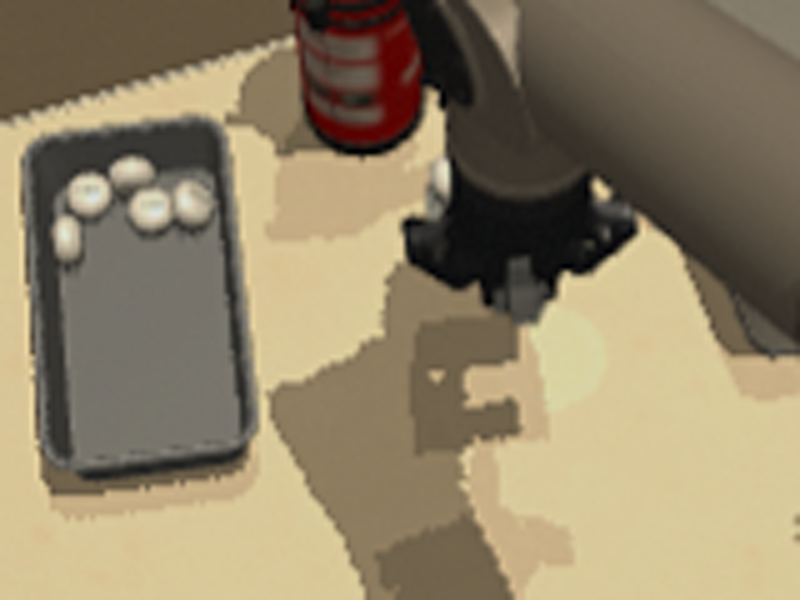

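The tray keeps five tablets, at crop (68,238), (90,193), (132,172), (152,208) and (193,203), and perhaps a sixth at (200,180). So two or three are on the scoop. I'll weigh it.

Create wt.py:
```python
from h import *
F=[];T=[]
for i in range(20):
    eyes.read_camera('scene'); o,r=tool(); F.append(o['contact_force']); T.append(r.inv().apply(o['torque']))
print('F',np.mean(F,0).round(3),np.std(F,0)[2].round(2),'T(tool)',np.mean(T,0).round(4),np.std(T,0).round(3))
```

```bash
python3 wt.py
```

Run:
```python
from h import *
im=eyes.read_camera('scene')
o,_=tool(); u,v=proj('scene',scoop_pt([0,0,.0],0,o['eef_pos'],-.2)); print(u,v)
u,v=int(u),int(v)
c=im[v-22:v+18,u-30:u+30]; cv2.imwrite('pics/s5.png',cv2.resize(c,None,fx=10,fy=10,interpolation=cv2.INTER_CUBIC))
g=cv2.cvtColor(c,cv2.COLOR_BGR2GRAY); 
for r in g[::2,::2]: print(' '.join('%3d'%x for x in r))
```

```text
F [ 0.1    0.091 -1.666] 0.52 T(tool) [ 0.0009 -0.1333  0.0064] [0.036 0.038 0.03 ]
263.37671910982897 169.52533854252965
106  45  22  47  72 149 191 178 148 139 136 135 138 159 188 195 194 196 195 195 195 195 195 195 186 171 148  99  93  99
137  66  21  53  81 131 183 192 188 182 178 180 186 192 190 186 182 184 186 188 189 194 194 194 192 182 168 136 111 101
118  65  27  52  77  94 142 186 193 193 193 194 195 191 157 123 110 116 128 136 144 160 165 168 180 184 182 177 172 159
103 115  92  76  74  82 100 154 190 193 192 188 191 174 108  71  73  71  73  75  78  85  90  96 111 122 129 143 157 160
136 175 170 137  87  78  94 119 168 191 185 148 156 132  73  64  71  72  71  70  71  71  71  70  71  71  72  76  85  87
158 159 156 150 134  90  91 109 131 170 159  94  91  93  75  72  71  71  70  71  69  70  70  70  71  70  71  70  71  70
135 151 174 187 184 134  89  95 110 149 128  73  75  78  83  97  93  79  71  70  70  71  70  70  70  70  71  70  71  70
172 190 195 195 194 177 132 105  94 125  93  73  82  81  88  97  99 106 107 102  84  74  72  70  71  71  69  70  71  71
183 194 195 195 19
[... 721 characters left out ...]
 195 195 195 186 175 158 138 110  88 109 132 115 107 111  92  64  51  50  50  51  49  70 104  79  54
196 195 195 196 196 196 195 197 196 196 192 185 174 157 141 135 123 129 127  99  65  57  52  50  51  54  98 164 144  70
194 194 194 194 194 191 186 186 186 186 185 174 166 160 156 164 176 183 175 159 152 136 111 101  90  81 114 179 164  82
161 162 161 161 161 151 134 133 134 133 133 127 123 120 121 126 142 186 197 197 196 191 185 183 168 118 123 178 147  87
108 116 120 120 120 118 118 119 118 117 119 119 119 120 119 119 131 185 197 197 197 197 196 195 170 122 135 176 123 123
 94 107 118 119 118 118 118 118 118 118 119 118 119 119 119 119 131 184 197 196 197 196 196 189 141 120 149 170 102 131
```

Weight is about 1.67 N against 1.08 N empty, and the scene patch has three bright blobs, so three tablets are in the bowl and five in the tray. Carrying it to the caddy.

Converted, 0.022 m is 0.44, 0.02 m is 0.4, -0.04 rad / 4 = -0.01.

Request:
tcp_steps --offsets '[[[0, 0.08, 0], -0.0075, 0], [[-0.02, 0.18, 0], -0.01, 0], [[-0.06, 0.28, 0], -0.01, 0], [[-0.1, 0.36, 0], -0.01, 0], [[-0.12, 0.4, 0], -0.005, 0], [[-0.12, 0.44, 0], 0, 0], [[-0.12, 0.44, 0], 0, 0], [[-0.12, 0.44, 0], 0, 0], [[-0.12, 0.44, 0], 0, 0], [[-0.12, 0.44, 0], 0, 0], [[-0.12, 0.44, 0], 0, 0], [[-0.1, 0.4, 0], 0, 0], [[-0.06, 0.32, 0], 0, 0], [[-0.04, 0.22, 0], 0, 0], [[0, 0.14, 0], 0, 0], [[0, 0.06, 0], 0, 0], [[0, 0, 0], 0, 0]]' --grip_force 120

```text
t: 17.35
eef_pos: [0.3969, -0.2464, 0.2298]
tool_rot: [-0.0, 1.0, -0.014, 0.0]
contact_force: [0.1, 0.9, -3.0]
gripper_width: 0.19
grasp_force: 117.6
```

```bash
python3 go.py .482 -.252 .16 -.03
```

Run:
```python
from h import *
im=eyes.read_camera('scene');o,_=tool()
for x in(-.04,0,.042):print(proj('scene',scoop_pt([x,0,-.005],0,o['eef_pos'],-.03)))
u,v=proj('scene',scoop_pt([0,0,0],0,o['eef_pos'],-.03));u,v=int(u),int(v)
g=cv2.cvtColor(im[v-26:v+18,u-28:u+34],cv2.COLOR_BGR2GRAY); 
for r in g[::2,::2]: print(' '.join('%3d'%x for x in r))
```

```text
t 17.35 pos [ 0.3969 -0.2464  0.2298] yaw -0.029 tilt [ 0.  0. -1.] w 0.19 q7 -1.19 turn 0.001 d [0.0852 0.0031 0.0698]
[224.88638921 208.66126092]
[236.50260237 209.43677539]
[248.776312   210.25477589]
 23  71 144 170 187 192 196 198 198 197 198 198 197 198 198 197 197 198 198 198 198 199 198 198 199 198 198 198 198 198 198
 20  81 179 197 198 198 199 198 198 198 198 198 198 197 197 198 197 198 198 197 198 198 198 198 199 199 199 198 198 198 198
 41  81 175 198 198 198 198 199 198 197 197 197 198 197 198 197 198 198 198 198 198 198 199 198 199 198 199 199 198 199 198
 54  79 141 188 197 197 197 198 198 198 198 199 198 198 199 198 198 198 198 199 198 198 198 199 198 198 199 198 198 198 199
 56  77  96 144 186 197 199 199 198 198 198 199 199 199 199 199 199 198 199 199 198 198 199 199 198 199 199 198 199 199 198
 52  76  83  94 139 186 198 198 183 169 185 194 199 199 198 197 198 198 198 199 197 198 198 199 199 199 199 199 198 199 198
 8
[... 1281 characters left out ...]
  92 102 123 143 137 116 117 114 115 122 122 122 123 122 123 122 123 122 123 123
121 119 120 120 119 119 117 112 110 108 105  91  76  89 121 128 122 121 131 138 127 122 122 123 123 122 123 123 121 122 122
119 119 118 119 120 120 120 120 119 119 116  89  73  84 100 111 120 124 127 126 123 122 122 122 122 123 123 123 123 123 123
120 120 120 120 119 119 119 120 120 120 114  79  77  83  99 112 121 123 123 122 123 123 122 123 123 123 123 124 123 123 122
118 120 120 120 119 119 120 120 120 121 109  72  77  84  98 110 121 122 122 121 122 122 122 123 123 123 123 123 123 123 123
141 123 120 120 120 119 120 120 121 120 100  72  80  82  95 108 120 122 121 121 122 122 122 123 123 123 123 123 123 124 121
```

Converted, 0.014 m is 0.28, 0.012 m is 0.24.

Request:
tcp_steps --offsets '[[[0.02, 0.02, 0.08], 0, 0], [[0.06, 0.02, 0.16], 0, 0], [[0.1, 0.02, 0.24], 0, 0], [[0.12, 0, 0.28], 0, 0], [[0.12, 0, 0.28], 0, 0], [[0.12, 0, 0.2], 0, 0], [[0.12, 0, 0.12], 0, 0], [[0.12, 0, 0.04], 0, 0], [[0.12, 0, 0], 0, 0], [[0.12, 0, 0], 0, 0], [[0.12, 0, 0], 0, 0], [[0.12, 0, 0], 0, 0], [[0.12, 0, 0], 0, 0], [[0.12, 0, 0], 0, 0], [[0, 0, 0], 0, 0]]' --grip_force 60

```text
t: 18.9
eef_pos: [0.4725, -0.2516, 0.16]
tool_rot: [0.0, 1.0, -0.014, 0.0]
contact_force: [0.6, -0.9, -1.6]
gripper_width: 0.195
grasp_force: 117.1
```

```bash
python3 go.py .482 -.252 .16 -.03
```

```text
t 18.9 pos [ 0.4725 -0.2516  0.16  ] yaw -0.029 tilt [ 0.001 -0.    -1.   ] w 0.195 q7 -1.26 turn 0.001 d [ 0.0095  0.0001 -0.    ]
```

Converted, 0.006 m is 0.12, -0.005 m is -0.1.

Request:
tcp_steps --offsets '[[[0.12, 0, 0], 0, 0], [[0.12, 0, -0.02], 0, 0], [[0.12, 0, -0.04], 0, 0], [[0.12, 0, -0.08], 0, 0], [[0.12, 0, -0.1], 0, 0]]' --grip_force 40

```text
t: 19.4
eef_pos: [0.4999, -0.2526, 0.1712]
tool_rot: [-0.0, 1.0, -0.015, -0.002]
contact_force: [-7.2, 1.0, -0.7]
gripper_width: 0.19
grasp_force: 113.3
```

Request:
tcp_steps --offsets '[[[0.12, 0, -0.1], 0, 0], [[0.12, 0, -0.1], 0, 0], [[0.12, 0, -0.1], 0, 0], [[0.12, 0, -0.1], 0, 0]]' --grip_force 40

```text
t: 19.8
eef_pos: [0.526, -0.2533, 0.1923]
tool_rot: [0.0, 1.0, -0.015, 0.0]
contact_force: [-4.2, -1.7, -2.7]
gripper_width: 0.185
grasp_force: 112.6
```

Request:
tcp_steps --offsets '[[[0.12, 0, -0.08], 0, 0], [[0.12, 0, -0.08], 0, 0], [[0.12, 0, -0.08], 0, 0]]' --grip_force 40

```text
t: 20.1
eef_pos: [0.544, -0.2538, 0.2042]
tool_rot: [-0.0, 1.0, -0.015, 0.0]
contact_force: [-2.7, 0.4, -1.9]
gripper_width: 0.196
grasp_force: 111.8
```

Converted, -0.015 m is -0.3, -0.01 m is -0.2.

Request:
tcp_steps --offsets '[[[0.12, 0, -0.06], 0, 0], [[0.12, 0, -0.06], 0, 0], [[0.12, 0, -0.04], 0, 0], [[0.12, 0, -0.04], 0, 0], [[0, 0, 0], 0, 0], [[-0.2, 0, -0.04], 0, 0], [[-0.3, 0, -0.04], 0, 0], [[-0.3, 0, 0], 0, 0], [[0, 0, 0], 0, 0], [[0, 0, 0], 0, 0], [[0, 0, 0], 0, 0]]' --grip_force 120

```text
t: 21.2
eef_pos: [0.5286, -0.2532, 0.2184]
tool_rot: [0.0, 1.0, -0.014, 0.001]
contact_force: [0.2, -0.2, -1.3]
gripper_width: 0.193
grasp_force: 117.5
```

```bash
python3 wt.py
```

Run:
```python
from h import *
im=eyes.read_camera('top'); cv2.imwrite('pics/p1.png',im)
im=eyes.read_camera('scene'); cv2.imwrite('pics/p1s.png',im)
g=cv2.cvtColor(im[205:262:2,225:300:2],cv2.COLOR_BGR2GRAY)
for r in g: print(' '.join('%3d'%x for x in r))
```

```text
F [ 0.246 -0.03  -1.01 ] 0.61 T(tool) [ 0.0035 -0.0076  0.0075] [0.029 0.028 0.027]
175 192 198 201 199 187 168 143  94  81  72  71  75 111 168 188 190 190 191 193 195 198 198 196 174 169 146 111 104 150 187 195 198 192 188 189 196 195
128 149 167 184 169 123 102  99  88  79  72  74  78  80 100 116 122 124 132 134 141 152 153 160 166 195 147 109 101 147 172 193 200 200 199 199 198 199
121 122 124 127 103  92 100 103  96  84  75  80  86  81  79  91 102 104 104 103 104 106 103 102 159 191 132 102 102 136 163 195 200 200 200 200 199 194
120 121 120 109  80  92 101 103  97  85  86  84  92  90  84  88 104 109 109 108 109 109 107 106 158 162 116  96  99 123 165 198 199 200 200 199 200 191
119 121 119 100  78  92 100 103  99  98 100  88  90  91  92  90 102 107 109 109 110 109 106 107 160 147 107  94 110 133 182 198 200 200 199 200 200 191
120 120 118  90  78  92 100 102 103 108 107  88  88  88  90  91  97 106 108 109 108 108 106 112 167 144 
[... 2843 characters left out ...]
 117 119 116 117 119 120 117 106  90 113 122 123 121 121 123 122 122 123 124 160 198 201 200
181 175 149 111 117 115 112 113 110 114 115 116 117 118 118 119 117 115 117 121 121 118 107  92 114 122 121 121 122 122 122 124 125 138 180 199 200 200
195 189 161 111 114 114 112 112 108 112 115 116 116 116 117 116 117 116 114 120 121 116 104  95 119 124 123 124 125 132 142 155 172 183 198 201 200 200
200 200 192 155 119 105 102 103  92  84 100 105 107 108 108 110 112 110 112 120 119 114 103 130 169 163 166 172 172 181 193 196 199 200 200 200 200 200
201 201 201 196 182 164 162 159 114  37  79 114 116 115 114 117 118 113 109 109 111 120 140 180 199 196 197 200 200 200 201 201 200 201 200 201 200 200
```

Weight is back to about 1.0 N, so the scoop is empty. Now I'll set it down.

Converted, 0.04 m is 0.8, -0.03 m is -0.6.

Request:
tcp_steps --offsets '[[[0, 0, -0.4], 0, 0], [[0, 0, -0.6], 0, 0], [[0, 0, -0.4], 0, 0], [[0.1, -0.6, 0], 0, 0], [[0.1, -0.7, 0], 0, 0], [[0.1, -0.7, 0], 0, 0], [[0.1, -0.7, 0], 0, 0], [[0.2, -0.7, 0], 0, 0], [[0.2, -0.7, 0], 0, 0], [[0.2, -0.56, 0.4], 0, 0], [[0, 0, 0.8], 0, 0], [[0, 0, 0.8], 0, 0], [[0, 0, 0.6], 0, 0], [[0, 0, 0], 0, 0]]' --grip_force 60

```text
t: 23.7
eef_pos: [0.5809, -0.0221, 0.1536]
tool_rot: [0.0, 1.0, -0.014, -0.004]
contact_force: [0.0, -0.9, -1.4]
gripper_width: 0.19
grasp_force: 117.5
```

```bash
python3 go.py .58 -.025 .14 -.03
```

```text
t 23.7 pos [ 0.5809 -0.0221  0.1536] yaw -0.029 tilt [-0.009 -0.    -1.   ] w 0.19 q7 -1.76 turn 0.001 d [-0.0007  0.0029  0.0136]
```

Run:
```python
from h import *
o,_=tool();im=eyes.read_camera('scene')
print([proj('scene',scoop_pt([.042,s,-.005],np.radians(t),o['eef_pos'],-.03)).round() for t in(30,40,50) for s in(-.034,.034)])
im=eyes.read_camera('top')
m=cv2.inRange(cv2.cvtColor(im,cv2.COLOR_BGR2HSV),(0,0,150),(179,70,255))
n,_,st,ce=cv2.connectedComponentsWithStats(m)
print([ (c.round(),s[4]) for s,c in zip(st,ce) if 155<c[0]<210 and 150<c[1]<240 and s[4]>5])
```

```text
[array([287., 206.]), array([288., 195.]), array([280., 208.]), array([282., 197.]), array([273., 209.]), array([275., 198.])]
[(array([199., 150.]), np.int32(31)), (array([186., 154.]), np.int32(10)), (array([179., 156.]), np.int32(9)), (array([168., 159.]), np.int32(9)), (array([160., 162.]), np.int32(16)), (array([170., 176.]), np.int32(86)), (array([184., 180.]), np.int32(100)), (array([163., 187.]), np.int32(34)), (array([199., 202.]), np.int32(6)), (array([200., 212.]), np.int32(6))]
```

Converted, -0.013 m is -0.26, -0.012 m is -0.24.

Request:
tcp_steps --offsets '[[[0, 0, 0.16], 0, 0], [[0, 0, 0.12], 0, 0], [[-0.1, 0, 0.08], 0, 0], [[-0.26, 0, 0.12], 0, 0], [[-0.26, 0, 0.12], 0, 0], [[-0.24, 0, 0.14], 0, 0], [[-0.24, 0, 0.16], 0, 0], [[0, 0, 0], 0, 0]]' --grip_force 40

```text
t: 24.6
eef_pos: [0.5286, -0.0204, 0.1154]
tool_rot: [0.0, 1.0, -0.015, 0.001]
contact_force: [-8.4, -1.1, 22.9]
gripper_width: 0.194
grasp_force: 111.7
```

Request:
tcp_steps --offsets '[[[-0.2, 0, 0.18], 0, 0], [[-0.2, 0, 0.2], 0, 0], [[-0.18, 0, 0.2], 0, 0], [[-0.16, 0, 0.2], 0, 0], [[0, 0, 0], 0, 0]]' --grip_force 40

```text
t: 25.1
eef_pos: [0.4912, -0.0193, 0.0738]
tool_rot: [0.0, 1.0, -0.015, -0.0]
contact_force: [-0.2, -0.4, 0.9]
gripper_width: 0.192
grasp_force: 93.1
```

Converted, 0.003 m is 0.06, 0.002 m is 0.04.

Request:
tcp_steps --offsets '[[[-0.02, 0, 0.06], 0, 0], [[0, 0, 0.04], 0, 0], [[0, 0, 0], 0, 0]]' --grip_force 40

```text
t: 25.4
eef_pos: [0.492, -0.0191, 0.0695]
tool_rot: [-0.0, 1.0, -0.015, 0.001]
contact_force: [-0.8, 0.5, 4.1]
gripper_width: 0.188
grasp_force: 91.9
```

Request:
tcp_steps --offsets '[[[0, 0, 0.04], 0, 0], [[0, 0, 0.02], 0, 0], [[0, 0, 0], 0, 0]]' --grip_force 40

```text
t: 25.7
eef_pos: [0.4921, -0.0192, 0.0665]
tool_rot: [-0.0, 1.0, -0.015, 0.001]
contact_force: [-2.2, 1.1, 5.9]
gripper_width: 0.189
grasp_force: 91.2
```

Converted, -0.05 m is -1, -0.04 m is -0.8.

Request:
tcp_steps --offsets '[[[0, 0, 0], 0, 0.4], [[0, 0, 0], 0, 0.8], [[0, 0, 0], 0, 1], [[0, 0, 0], 0, 1], [[0, 0, 0], 0, 1], [[0, 0, -0.4], 0, 1], [[0, 0, -0.8], 0, 1], [[0, 0, -1], 0, 1], [[0, 0, -1], 0, 1], [[0, 0, -1], 0, 1], [[0, 0, 0], 0, 0.5]]' --grip_force 40

```text
t: 26.8
eef_pos: [0.4952, -0.0189, 0.283]
tool_rot: [-0.0, 1.0, -0.015, 0.006]
contact_force: [0.2, 0.3, -0.6]
gripper_width: 0.864
grasp_force: 0.0
```

Run:
```python
from h import *
for p,z in [((312,113),.285),((312,110),.285),((334,113),.28),((289,123),.28),((270,153),0),((265,148),0),((272,122),.14),((333,122),0),((340,128),0),((347,75),.2)]: print(p,z,onz('top',*p,z).round(3))
im=eyes.read_camera('scene')
print([ (a,proj('scene',[.625-.174*np.cos(a),-.255,.115+.174*np.sin(a)]).round(1),proj('top',[.625-.174*np.cos(a),-.255,.115+.174*np.sin(a)]).round(1)) for a in (1.7,1.85)])
b=im[150:240,215:335]; c=eyes.read_camera('top')[150:240,200:320]
cv2.imwrite('pics/f1.png',np.hstack([cv2.resize(c,(400,300),interpolation=cv2.INTER_CUBIC),cv2.resize(b,(400,300),interpolation=cv2.INTER_CUBIC)]))
```

```bash
python3 go.py .72 -.255 .37 -.03
```

```text
(312, 113) 0.285 [ 0.662 -0.252  0.285]
(312, 110) 0.285 [ 0.672 -0.256  0.285]
(334, 113) 0.28 [ 0.644 -0.318  0.28 ]
(289, 123) 0.28 [ 0.654 -0.174  0.28 ]
(270, 153) 0 [ 0.724 -0.151  0.   ]
(265, 148) 0 [ 0.75  -0.141  0.   ]
(272, 122) 0.14 [ 0.76  -0.166  0.14 ]
(333, 122) 0 [ 0.774 -0.421  0.   ]
(340, 128) 0 [ 0.741 -0.435  0.   ]
(347, 75) 0.2 [ 0.822 -0.459  0.2  ]
[(1.7, array([283.5, 182.8]), array([314.8, 116. ])), (1.85, array([291.5, 184.5]), array([311.4, 110.5]))]
t 26.9 pos [ 0.4919 -0.0193  0.277 ] yaw -0.029 tilt [ 0.003 -0.    -1.   ] w 0.691 q7 -1.72 turn 0.001 d [ 0.2354  0.2288 -0.0923]
```

Converted, -0.047 m is -0.94, 0.03 m is 0.6.

Request:
tcp_steps --offsets '[[[0, 0, -0.9], 0, 0], [[0, 0, -0.94], 0, 0], [[0.4, 0.6, 0], 0, 0], [[0.6, 0.6, 0], 0, 0], [[0.6, 0.6, 0], 0, 0], [[0.6, 0.6, 0], 0, 0], [[0.6, 0.6, 0], 0, 0], [[0.6, 0.6, 0], 0, 0], [[0.6, 0.6, 0], 0, 0], [[0.6, 0.36, 0], 0, 0], [[0, 0, 0], 0, 0]]' --grip_force 40

```text
t: 28.0
eef_pos: [0.7156, -0.2568, 0.3614]
tool_rot: [-0.0, 1.0, -0.016, -0.003]
contact_force: [-0.9, 0.0, -1.3]
gripper_width: 0.002
grasp_force: 0.0
```

```bash
python3 go.py .715 -.254 .263 -.03
```

```text
t 28.0 pos [ 0.7156 -0.2568  0.3614] yaw -0.032 tilt [-0.007  0.001 -1.   ] w 0.002 q7 -1.36 turn -0.002 d [-0.     -0.0028  0.0984]
```

Converted, 0.04 m is 0.8, 0.018 m is 0.36.

Request:
tcp_steps --offsets '[[[0, 0, 0.8], 0, 0], [[0, 0, 0.8], 0, 0], [[0, 0, 0.36], 0, 0], [[0, 0, 0], 0, 0], [[-0.3, 0, 0], 0, 0], [[-0.3, 0, 0], 0, 0], [[-0.3, 0, -0.02], 0, 0], [[-0.3, 0, -0.02], 0, 0], [[-0.3, 0, 0], 0, 0], [[-0.3, 0, 0], 0, 0], [[-0.3, 0, 0], 0, 0], [[-0.3, 0, 0], 0, 0]]' --grip_force 40

```text
t: 29.2
eef_pos: [0.5943, -0.25, 0.273]
tool_rot: [0.0, 1.0, -0.014, 0.001]
contact_force: [-0.2, 0.3, 0.6]
gripper_width: -0.002
grasp_force: 0.1
```

Request:
tcp_steps --offsets '[[[0, 0, 0], 0, 0], [[0, 0, 0], 0, 0]]'

```text
t: 29.4
eef_pos: [0.5951, -0.2502, 0.2729]
tool_rot: [0.0, 1.0, -0.015, 0.001]
contact_force: [0.9, 0.9, 0.5]
gripper_width: -0.001
grasp_force: 0.0
```

Converted, 0.05 m is 1, -0.04 m is -0.8.

Request:
tcp_steps --offsets '[[[0, 0, -0.8], 0, 0], [[0, 0, -0.8], 0, 0], [[0, 0, -0.6], 0, 0], [[-0.6, 0.6, 0], 0, 0], [[-0.6, 0.6, 0], 0, 0], [[-0.6, 0.6, 0], 0, 0], [[-0.4, 0.8, 0], 0, 0], [[0, 1, 0], 0, 0], [[0, 1, 0], 0, 0], [[0, 1, 0], 0, 0], [[0, 0, 0], 0, 0], [[0, 0, 0], 0, 0], [[0, 0, 0], 0, 0], [[0, 0, 0], 0, 0], [[0, 0, 0], 0, 0]]'

```text
t: 30.9
eef_pos: [0.4773, -0.5257, 0.3826]
tool_rot: [0.0, 1.0, -0.014, 0.0]
contact_force: [-0.3, -0.2, -0.3]
gripper_width: -0.003
grasp_force: 0.0
```

Run:
```python
from h import *
b=eyes.read_camera('scene')[140:275,185:335]; c=eyes.read_camera('top')[90:250,140:380]
b=cv2.resize(b,(330,297),interpolation=cv2.INTER_CUBIC); c=cv2.resize(c,(446,297),interpolation=cv2.INTER_CUBIC)
cv2.imwrite('pics/end.png',np.hstack([c,b]))
```

```text
(no output)
```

View pics/end.png

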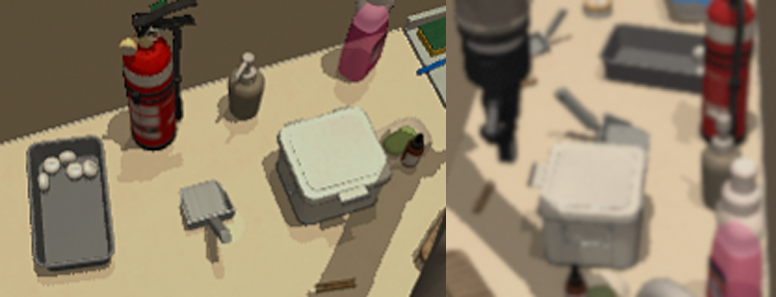

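The lid is shut at crop (335,145). The scoop stands flat and empty at (208,205), five tablets are in the tray around (68,170), nothing is spilled and the bystanders haven't moved.

```bash
python3 -c "
from station import bot; print(bot.hand_in())"
```

```text
the job is handed in; nothing more can be done
None
```

I tipped three tablets into the caddy and left the other five in the tray, then set the scoop down upright on the worktop, shut the lid and handed in at about 31 s; no verdict came back. The three in the caddy are inferred from the scoop's weight and the tray count, since the lid now hides them.

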